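Zero the bench comparator on its master and swap in the wooden block

TASK

The bench comparator has its aluminium master block in it: zero it by sliding the red-finned marker along its rail until its steel nose bears on the brass contact screw of the yellow pointer, and hold it lightly pressed there for a moment. Then take the master out and stand it on the plywood square, and slide the upright wooden block, still upright, into the comparator from the open front, past the sprung plunger, until it is home against the end stop and flat on the fixed jaw, without forcing it. Let go of everything, do not touch the marker again once it is zeroed and leave the other things on the bench alone.

Things in the scene. Friction and masses are not known exactly. Their poses are not given: they have to be found in the camera images.
- comparator: Comparator, screwed to the bench: dark steel plate 174 x 228 x 12 mm (x -100 to 74 mm) with a blue fixed jaw, blue end stop, sprung steel plunger, 42 mm high blue plunger bearing (y 53 to 79 mm) and a marker rail. Origin on the bench under the seat point, same axes
- seat (a point): Point on the plate's smooth, slippery top (12 mm above the bench). x: the way a block slides in, from the open front to the end stop; y: from the fixed jaw to the plunger and marker rail; z up. All places below are in these axes. Seated, the wooden block's centre is at x 0, y -2, z 44.5 mm; held 1 or 2 mm off the jaw, it is pushed flat on it by the plunger once let go
- jaws: The blue fixed jaw and end stop together, white nylon faced and slippery, rigid with the comparator. The block is to press on them with no more than 20 N (the plunger alone gives 6 N); origin and axes as the comparator's
- jaw_face (a point): Front end of the fixed jaw's flat face (plane y = -21 mm, x from -32 to 50 mm), 20 mm above the plate; farther forward the jaw flares outward by 7 mm to x = -61 mm. The jaw stands 40 mm high over the plate. Axes as the seat's
- stop_face (a point): Point on the face of the end stop (plane x = 50 mm, y from -21 to 13 mm, 40 mm high over the plate), 20 mm above the plate; axes as the seat's
- shoe_face (a point): Centre of the polished plunger shoe's flat (x 11 to 41 mm, 14 to 40 mm over the plate). Sprung towards the jaw with 5 to 8 N: y = 21 mm on the master, 13 mm when empty, 29 mm pressed right back. In front of the flat it slopes away from the jaw at 25 degrees to x = -12 mm, so a block pushed in along x presses it back; no slope on top, so nothing goes in from straight above. Axes as the seat's
- plunger: Plunger, with the yellow pointer vane (30 mm wide, 20 mm high, 5 mm thick) fixed on the plunger's rod behind the bearing, 17 to 37 mm above the plate; it moves with the plunger. A brass contact screw, 9 mm thick, sticks out of the middle of its face towards the marker. How far the screw is set out differs each time: anything from 2 to 18 mm. Origin at the centre of the shoe's flat; axes as the seat's
- pointer_face (a point): Centre of the vane's face that looks at the marker, where the screw comes out (not the screw's tip); y points to the marker. Zeroing wants a light touch on the screw: more than 1 N, never over 6 N (the rail's 3 N of friction comes on top for whoever pushes the marker)
- zero_marker: Black carriage (32 x 26 x 16 mm) on the rail, with an upright red fin (22 mm along the seat's x, 12 mm along y, top 76 mm above the plate) and a 10 mm thick steel nose. It slides along the seat's y with about 3 N of friction and stays where it is left; travel 45 mm; it starts far from the pointer. The screw is rigidly backed and stops it dead. Origin under the carriage's centre; axes as the seat's
- marker_nose (a point): Tip of the marker's nose, 28 mm from the fin's centre towards the pointer (that is towards -y). Zero: this tip bears on the tip of the pointer's screw
- marker_fin (a point): Point in the middle of the red fin's thickness and width, 56 mm above the plate, 20 mm below the fin's top: a place to pinch it across its 22 mm width, or to push it
- master_mid (a point): Centre of the master: aluminium block with a brass band, 80 mm long (its x), 42 mm thick (its y), 80 mm high (z), 0.45 kg. At the start it stands in the comparator against jaw and stop, plunger bearing on it, with its x along the seat's x; lift it straight up, held across its thickness above the jaw
- block_mid (a point): Centre of the wooden block: sawn softwood offcut standing on edge, 100 mm long (its x), 38 mm thick (its y), 89 mm high (its z, up), about 0.16 kg; either end may go first
- pad_top (a point): Centre of the top of the plywood square (150 x 170 mm, 16 mm thick, lying fast on the bench), where the master is to stand
- glue: Yellow glue bottle with orange tip, 200 mm high, bystander; origin under it
- screws: Open cardboard carton of screws, 86 x 113 x 95 mm, bystander; origin under it
- tape: Yellow tape measure, 37 x 76 x 65 mm, bystander; origin under it
- driver: Red screwdriver, 200 mm long, bystander; origin under it
Mind the look-alikes: they are no part of the job. Leave any blue look-alike of the part that bears master_mid alone.

How it is judged (in metres and radians):
On the way, in this order (a step that is already met when the one before it is completed fails the run):
1. the marker's nose bears on the pointer's screw with over 1 N while the master still stands seated in the comparator (contact force between zero_marker and plunger above 1 N and horizontal distance between master_mid and seat below 0.014 m and z of master_mid in the frame of seat below 0.043 m), for 0.2 s.
2. the master stands upright and let go on the plywood square (horizontal distance between master_mid and pad_top below 0.06 m and z of master_mid in the frame of pad_top between 0.037 and 0.043 m and angle between master_mid's own z axis and vertical below 0.05 rad and contact force between the fingers and master below 0.1 N), for 0.2 s.
At the end, for the whole second after the job is handed in: Wooden block upright in the comparator, home on the stop (2.5 mm), flat on the jaw (1.5 mm, 0.03 rad), down on the plate (2 mm), at rest; marker left where it was zeroed (nose 4 to 24 mm from the vane); master upright on the plywood square, centre within 60 mm of its centre (x of block_mid in the frame of seat between -0.0025 and 0.0025 m and y of block_mid in the frame of seat between -0.0035 and -0.0005 m and z of block_mid in the frame of seat between 0.0425 and 0.0465 m and angle between the x axis of block_mid and the x axis of seat, either way round below 0.03 rad and angle between block_mid's own z axis and vertical below 0.03 rad and y of marker_nose in the frame of pointer_face between 0.004 and 0.024 m and horizontal distance between master_mid and pad_top below 0.06 m and z of master_mid in the frame of pad_top between 0.037 and 0.043 m and angle between master_mid's own z axis and vertical below 0.05 rad and linear speed of wood_block below 0.01 m/s); the robot touches nothing.
It fails at once if the marker pressed against the pointer's screw with more than 6 N (contact force between zero_marker and plunger above 6 N).
It fails at once if the wooden block forced against the fixed jaw or the end stop with more than 20 N (contact force between wood_block and jaws above 20 N).
It fails at once if the marker touched again after the master has left its seat (distance between master_mid and seat above 0.09 m and contact force between any of the fingers, the arm, wood_block, master and zero_marker above 0.3 N).
It fails at once if a bystander moved by more than 30 mm (distance of any of glue, screws, tape, driver from where it was at the start of the episode above 0.03 m).
It also fails if it takes over 72 s, if anything falls off the work surface, if the arm or the gripper's body presses on something with over 40 N, if the wrist force passes 120 N, or if a joint passes its speed limit or range.

ROBOT

A 6-joint arm with a two-finger parallel gripper is mounted at the origin on the work surface; the furniture and walls round the work are solid. World frame = base frame: x ahead of the robot, y to its left, z up, the work surface at z = 0. Lengths are in m, angles in degrees, forces in N, time in s.
With the tool pointing down it reaches from about 0.375 to 0.9 m from the base axis. Payload 3.1 kg.
Tool frame: the origin (TCP) lies on the centre line of the jaws, within the pads' length; the fingertips stand 25 mm ahead of it and the grasp point (between the pads) lies 6 mm ahead of it; z points along the fingers, y is the line along which they close (so a half turn about z gives the same grasp; the last joint's range is limited). The gripper opens to 87 mm and grips with 3 to 60 N. Pads are 19 mm wide; open, the fingers measure 117 mm over their backs; the gripper's body (75 mm by 190 mm) begins 51 mm behind the grasp point.
Start: joints at [61.679, 30.224, 82.088, -0, 67.689, -10.227], TCP at [0.194, 0.594, 0.248] pointing down, gripper open.
Joint ranges: [-176.69, 176.69], [-43.24, 126.21], [12.49, 139.97], [-82, 262], [0, 151.66], [-163.58, 163.58]. Speed limits (degrees/s): [159.86, 159.86, 180, 180, 180, 180].

INTERFACE

Orientations are given as a 3x3 rotation matrix whose columns are the frame's x, y, z axes.
In Python, from rig import * gives the robot as it stands.
- The arm moves only by the tool step_arm, never from a script. Its argument "steps" is a list of rows, each a list of 7 numbers: the shift along the tool's x, y, z normalised to -1 to 1, where 1 is 0.3 m, then the turn, a rotation vector about the tool's x, y, z normalised to -1 to 1, where 1 is 45 degrees, then the gripper's target within -1 to 1 (shut at 1, half-way at 0, fully open at -1). A call has 1 to 8 rows; each row is the pose to reach, as a shift and turn from the pose commanded when the call began, along the tool's axes at that moment; what a row does not reach only later rows make up. A row lasts 1/12 s, in which the tool goes at most 41.7 mm and 7.16 degrees, less where a joint would pass 70% of its speed; a pose out of reach is approached as far as the arm can. A call with a number of a shift or a turn outside -1 to 1 is refused whole. A call with a gripper value outside its range is refused whole. The fingers move at their own pace and stop on an object; the grip force is fixed at half the most. Time passes only in rows, so rows that repeat a pose let the fingers close. It gives the time, the measured TCP pose, the force, the opening and the grip force at its end, in the units of the state.
- read_state(): the state, without advancing time (a new reading comes with each control period).
- capture(name): name is "side" or "top"; returns a dict with "image" (384x512x3 uint8, red, green, blue), "vertical_fov" (degrees; the focal length in pixels is half the picture's height over the tangent of half this angle, whatever the lens; pixels are square), "cx", "cy" (the principal point, pixels), "world_from_camera" (4x4, takes a point from camera to world coordinates). Camera axes: x right, y down, z forward; pixel columns grow to the right and rows downward; lengths in m; the calibration is good to about 2 mm. A picture is of the moment at which its call begins. There is no depth.
- hand_in(): hands the job in; it is judged then, once.
The state is a dict: "time_s": time; "joint_positions": joint angles; "qvel": joint speeds; "tau": joint torques, N m; "position": TCP position; "tcp_rot": TCP orientation; "force": force on the tool from outside, world axes, zero at the start; "moment": the same for the moment, N m; "opening": opening from 0.0 (shut) to 1.0 (fully open); "grasp_force": force on a finger pad.
Only numpy, scipy, OpenCV 4.12 (cv2) and the standard library are available. Lean on these libraries where they do the work, as an engineer would, in place of code of your own. Each camera call takes 0.05 s, during which the arm holds its last target. There are 200 camera calls.

## Working session

There is one attempt and no reset: what is moved stays moved. The work goes in short steps, Python scripts to look and compute and a tool call to move; the robot and the scene stay as the last step left them, time stands still between calls to the robot, and variables do not carry over. Pictures are saved under pics/ and viewed, at most 10 in all, crops included, and the job is handed in when it is done.

Besides the shell and the picture viewer there is one more tool, called after "Call:" as name(argument=value, ...), one argument or row to a line, values as JSON. step_arm: Moves the arm, as the interface text tells. Scaled input: -1 to 1 covers 0.3 m each way for a shift and 45 degrees each way for a turn. Its arguments: {"type":"object","properties":{"steps":{"type":"array"}},"required":["steps"]}

```bash
mkdir -p pics; ls; python3 - <<'E'
from rig import *
import cv2,numpy as np
for n in("top","side"):
    c=capture(n); cv2.imwrite(f"pics/{n}0.png",c["image"][:,:,::-1]); print(n,c["vertical_fov"],c["cx"],c["cy"]);print(np.round(c["world_from_camera"],4).tolist())
s=read_state();print(s)
E
```

```text
pics
top 57.19966049128532 253.5236638620578 191.76176277970754
[[0.0277, -0.9941, 0.1046, 0.3214], [-0.9993, -0.0302, -0.0221, 0.0018], [0.0251, -0.1039, -0.9943, 1.2318], [0.0, 0.0, 0.0, 1.0]]
side 53.873024266436914 249.494800421862 192.02303436985142
[[0.986, -0.0717, 0.1507, 0.2115], [-0.1668, -0.46, 0.8721, -1.2336], [0.0068, -0.885, -0.4655, 0.7277], [0.0, 0.0, 0.0, 1.0]]
{'time_s': 0.1, 'joint_positions': array([ 6.16782085e+01,  3.02748755e+01,  8.21470406e+01,  4.05395923e-04,
        6.76880205e+01, -1.02263342e+01]), 'qvel': array([ 0.02871261, -0.16983835, -0.15882523,  0.06186137, -0.00556472,
       -0.00280316]), 'tau': array([-7.87905883e-04, -4.40985024e+01, -1.77149910e+01,  6.34404388e-02,
        5.34057396e-02, -4.33777336e-05]), 'position': array([0.19380346, 0.59357663, 0.2466673 ]), 'tcp_rot': array([[-9.50539365e-01,  3.10602763e-01, -9.16063706e-04],
       [ 3.10603920e-01,  9.50537933e-01, -1.68596858e-03],
       [ 3.47086802e-04, -1.88711249e-03, -9.99998159e-01]]), 'force': array([ 0.19864386, -0.28231669,  0.34024286]), 'moment': array([ 0.00996177, -0.02829747,  0.01143469]), 'grasp_force': 0.0, 'opening': 0.9997308163751283}
```

View pics/top0.png

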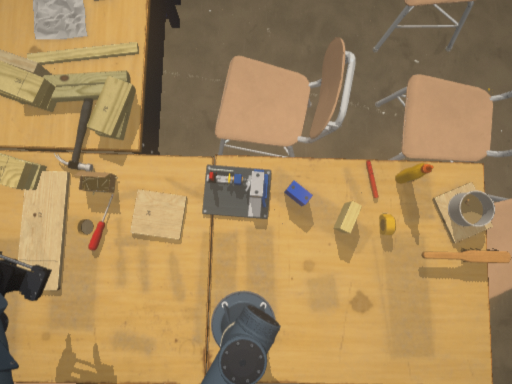

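View pics/side0.png

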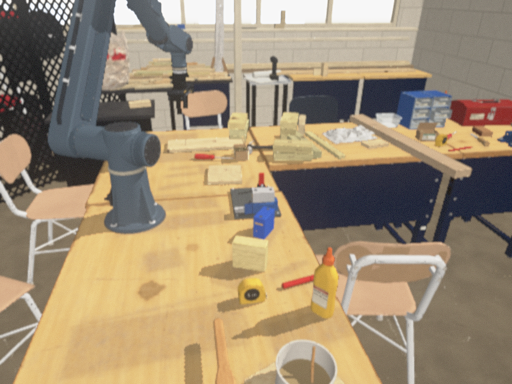

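The top view shows the comparator at about (237,192), the plywood square at (158,215), the wooden block at (347,217), and the robot base at (245,315). The side view shows the comparator at about (255,203) and the wood block at (250,253). Next I'll enlarge the comparator.

```bash
python3 - <<'E'
import cv2,numpy as np
t=cv2.imread("pics/top0.png");s=cv2.imread("pics/side0.png")
a=cv2.resize(t[155:230,195:280],None,fx=7,fy=7,interpolation=cv2.INTER_CUBIC)
b=cv2.resize(t[190:245,325:365],None,fx=5,fy=5,interpolation=cv2.INTER_CUBIC)
d=cv2.resize(s[165:280,200:300],None,fx=5,fy=5,interpolation=cv2.INTER_CUBIC)
cv2.imwrite("pics/a.png",a)
cv2.imwrite("pics/d.png",d)
E
```

```text
(no output)
```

View pics/a.png

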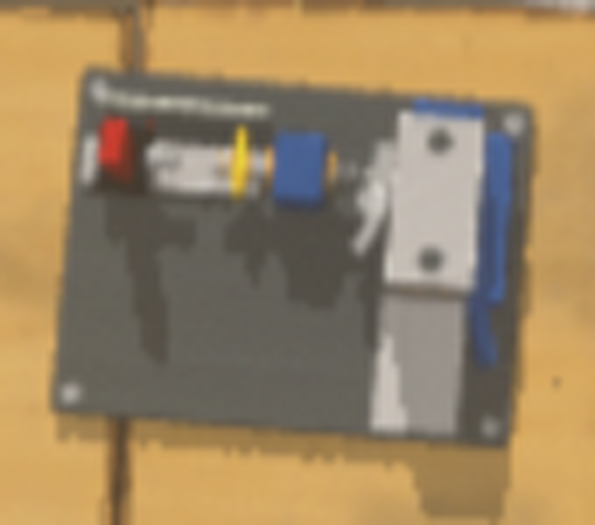

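View pics/d.png

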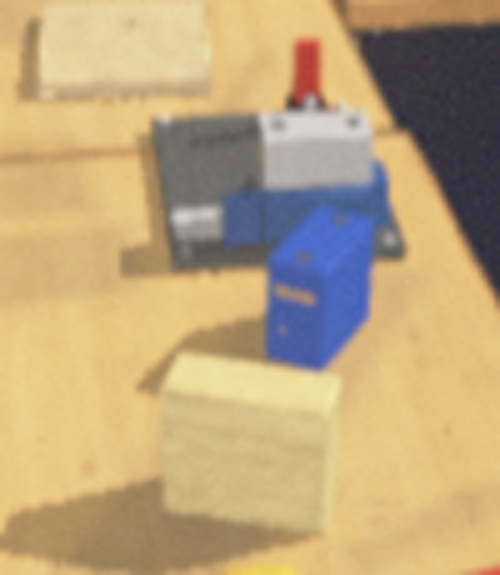

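The enlarged views show the red fin at crop (115,143), the yellow vane at (240,160), the bearing at (300,168) and the master top at (437,200). The open front faces the robot. The blue block beside the comparator is the decoy. Next I'll measure positions.

```bash
cat > h.py <<'E'
import cv2,numpy as np,json
from rig import *
def ray(c,u,v):
    T=np.array(c["world_from_camera"]);f=192/np.tan(np.radians(c["vertical_fov"]/2))
    return T[:3,3],T[:3,:3]@np.array([(u-c["cx"])/f,(v-c["cy"])/f,1])
def onz(c,u,v,z):
    o,d=ray(c,u,v);return (o+d*(z-o[2])/d[2])[:2]
def proj(c,p):
    T=np.array(c["world_from_camera"]);f=192/np.tan(np.radians(c["vertical_fov"]/2))
    q=T[:3,:3].T@(np.array(p)-T[:3,3]);return c["cx"]+f*q[0]/q[2],c["cy"]+f*q[1]/q[2]
E
python3 - <<'E'
from h import *
c=capture("top");im=c["image"];hsv=cv2.cvtColor(im,cv2.COLOR_RGB2HSV).astype(int)
np.set_printoptions(precision=4,suppress=True)
k=lambda x,y:(x/7+195-.43,y/7+155-.43)
for n,x,y in[("TL",88,68),("TR",532,105),("BL",55,408),("BR",507,443)]:print(n,onz(c,*k(x,y),.012))
for n,x,y in[("mTL",398,112),("mTR",484,118),("mBL",386,285),("mBR",474,293)]:print(n,onz(c,*k(x,y),.092))
def cc(m,roi):
    u0,v0,u1,v1=roi;mm=np.zeros(m.shape,np.uint8);mm[v0:v1,u0:u1]=m[v0:v1,u0:u1]
    n,l,s,ce=cv2.connectedComponentsWithStats(mm);i=1+np.argmax(s[1:,4]);return s[i],ce[i],(l==i).astype(np.uint8)
H,S,V=hsv[...,0],hsv[...,1],hsv[...,2]
R=(195,155,280,230)
s,ce,_=cc(((H<8)|(H>172))&(S>150),R);print("red",s,ce,onz(c,*ce,.088))
s,ce,_=cc((H>20)&(H<35)&(S>170)&(V>120),(215,165,240,190));print("yel",s,ce,onz(c,*ce,.049))
s,ce,_=cc((H>100)&(H<125)&(S>110),(232,165,245,190));print("bearing",s,ce,onz(c,*ce,.054))
im2=cv2.resize(im[195:245,120:200],None,fx=5,fy=5,interpolation=cv2.INTER_CUBIC)
b=cv2.resize(im[192:242,325:370],None,fx=10,fy=10,interpolation=cv2.INTER_CUBIC)
o=np.zeros((500,860,3),np.uint8);o[:250,:400]=im2;o[:,410:]=b
o=cv2.resize(o[:,:],(800,465));cv2.imwrite("pics/b.png",o[:,:,::-1])
print(read_state()["force"])
E
```

```text
TL [0.5414 0.1397]
TR [ 0.5298 -0.083 ]
BL [0.3712 0.1489]
BR [ 0.3603 -0.0745]
mTL [ 0.5108 -0.0147]
mTR [ 0.5092 -0.0551]
mBL [ 0.4294 -0.0115]
mBR [ 0.4269 -0.0525]
red [209 172   5   8  31] [211.2903 175.6452] [0.4905 0.116 ]
yel [228 174   2   8   9] [228.8889 177.6667] [0.4912 0.0602]
bearing [235 175   6   8  45] [237.3333 178.3333] [0.4891 0.0315]
[-0.0493  0.0232 -0.2606]
```

View pics/b.png

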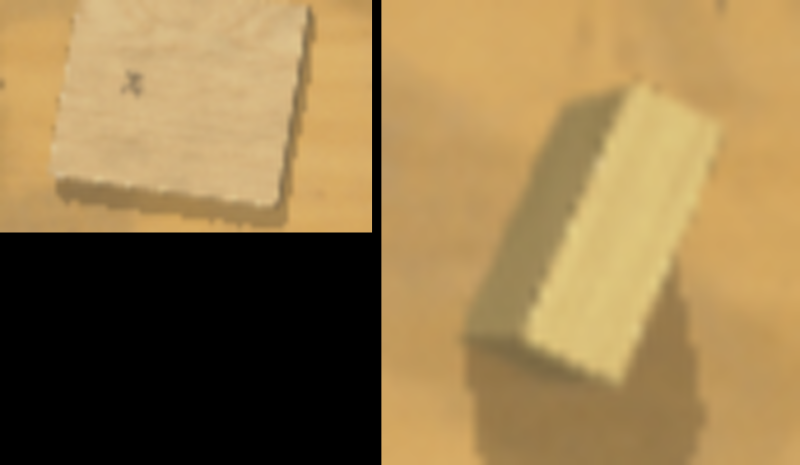

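The plywood square's visible corners are at picture (55,180), (285,207) and (308,8). The wood block's top corners are at (640,82), (722,127), (622,386) and (525,343).

```bash
cat >> h.py <<'E'
from scipy.spatial.transform import Rotation as Ro
YAW=np.radians(-2.8);EX=np.array([np.cos(YAW),np.sin(YAW),0]);EY=np.array([-np.sin(YAW),np.cos(YAW),0]);SEAT=np.array([.460,-.0335,0])
def sw(x,y,z=0):return SEAT+x*EX+y*EY+np.array([0,0,z])
def plan(t,yawdeg=-2.8):
    s=read_state();R=np.array(s["tcp_rot"]);p=np.array(s["position"]);y=np.radians(yawdeg)
    G=np.array([[-np.cos(y),-np.sin(y),0],[-np.sin(y),np.cos(y),0],[0,0,-1]])
    d=R.T@(np.array(t)-p)/.3;r=Ro.from_matrix(R.T@G).as_rotvec(degrees=True)/45
    print("row",np.round(d,3).tolist(),np.round(r,3).tolist(),"rows",np.linalg.norm(d)*.3/.0417,np.linalg.norm(r)*45/7.16)
E
python3 - <<'E'
from h import *
np.set_printoptions(precision=4,suppress=True)
c=capture("top")
P=[onz(c,x/.93/5+120-.4,y/.93/5+195-.4,.016) for x,y in[(55,180),(285,207),(308,8)]];print("pad",P,(P[0]+P[2])/2)
B=np.array([onz(c,(x/.93-410)/10+325-.45,y/.93/10+192-.45,.089) for x,y in[(640,82),(722,127),(622,386),(525,343)]])
print(B,B.mean(0),[np.linalg.norm(B[i]-B[i-1]) for i in range(4)])
e=(B[0]-B[3])+(B[1]-B[2]);print("yaw",np.degrees(np.arctan2(e[1],e[0])))
plan([.494,.150,.15])
E
```

```text
pad [array([0.2946, 0.386 ]), array([0.2796, 0.2177]), array([0.4263, 0.2079])] [0.3605 0.2969]
[[ 0.423  -0.3484]
 [ 0.408  -0.3775]
 [ 0.3164 -0.3419]
 [ 0.3304 -0.3078]] [ 0.3694 -0.3439] [np.float64(0.10118841828395457), np.float64(0.03272373200895312), np.float64(0.09829432154148265), np.float64(0.036859193623205166)]
yaw -22.45206084198066
row [-1.41, -1.095, 0.324] [-0.002, -0.001, -0.34] rows 13.05481712970139 2.1358532851592402
```

Call:
step_arm(
  steps=[
    [-0.7,-0.55,0.16,0,0,-0.34,1],
    [-0.7,-0.55,0.16,0,0,-0.34,1],
    [-0.7,-0.55,0.16,0,0,-0.34,1],
    [-0.7,-0.55,0.16,0,0,-0.34,1],
    [-0.7,-0.55,0.16,0,0,-0.34,1],
    [-0.7,-0.55,0.16,0,0,-0.34,1],
    [-0.7,-0.55,0.16,0,0,-0.34,1],
    [-0.7,-0.55,0.16,0,0,-0.34,1],
  ],
)

```text
time_s: 0.87
position: [0.3442, 0.3683, 0.1986]
tcp_rot: [[-0.999, 0.054, -0.001], [0.054, 0.999, -0.003], [0.001, -0.003, -1.0]]
force: [-0.0, -0.2, -0.1]
opening: 0.482
grasp_force: 0.0
```

```bash
python3 -c "
from h import *
plan([.494,.150,.15])"
```

```text
row [-0.538, -0.699, 0.163] [-0.004, -0.002, -0.006] rows 6.454185221296442 0.046415192639524955
```

Call:
step_arm(
  steps=[
    [-0.54,-0.7,0.16,0,0,0,1],
    [-0.54,-0.7,0.16,0,0,0,1],
    [-0.54,-0.7,0.16,0,0,0,1],
    [-0.54,-0.7,0.16,0,0,0,1],
    [-0.54,-0.7,0.16,0,0,0,1],
    [-0.54,-0.7,0.16,0,0,0,1],
    [-0.54,-0.7,0.16,0,0,0,1],
    [-0.54,-0.7,0.16,0,0,0,1],
  ],
)

```text
time_s: 1.53
position: [0.4974, 0.1518, 0.1511]
tcp_rot: [[-0.999, 0.053, 0.003], [0.053, 0.999, -0.0], [-0.003, -0.0, -1.0]]
force: [-0.0, 0.5, 0.0]
opening: 0.008
grasp_force: 0.0
```

```bash
python3 -c "
from h import *
plan([.494,.150,.09])
c=capture('side');print(read_state()['opening'])
cv2.imwrite('pics/e.png',cv2.resize(c['image'][100:260,170:330,::-1],None,fx=3.6,fy=3.6,interpolation=cv2.INTER_CUBIC))"
```

```text
row [0.012, -0.006, 0.203] [-0.0, 0.003, -0.006] rows 1.4670047280409317 0.0413927081372694
0.005638725881214373
```

View pics/e.png

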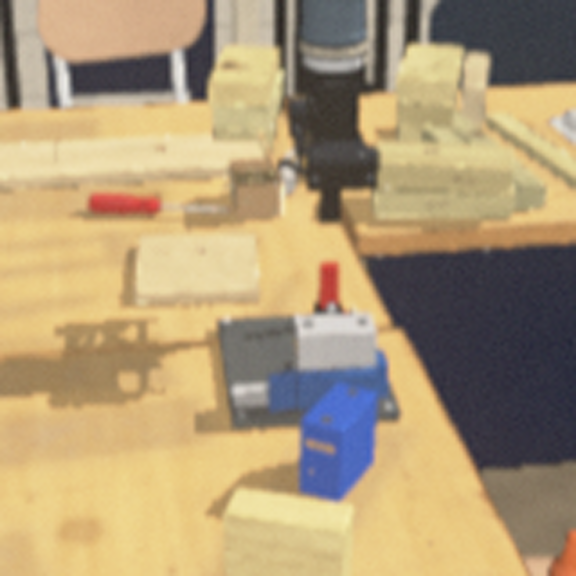

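The side view shows the closed fingers at (330,205), in line with and behind the red fin at (330,285). I'll lower them and approach slowly.

Call:
step_arm(
  steps=[
    [0.01,0,0.1,0,0,0,1],
    [0.01,0,0.2,0,0,0,1],
    [0.01,0,0.2,0,0,0,1],
    [0.01,0,0.2,0,0,0,1],
    [0.01,-0.01,0.2,0,0,0,1],
    [0.01,-0.02,0.2,0,0,0,1],
    [0.01,-0.02,0.2,0,0,0,1],
  ],
)

```text
time_s: 2.17
position: [0.4916, 0.1486, 0.0932]
tcp_rot: [[-0.999, 0.048, 0.003], [0.048, 0.999, 0.0], [-0.003, 0.0, -1.0]]
force: [-1.2, -0.5, -0.5]
opening: 0.003
grasp_force: 0.0
```

Call:
step_arm(
  steps=[
    [0,-0.003,0,0,0,0,1],
    [0,-0.006,0,0,0,0,1],
    [0,-0.009,0,0,0,0,1],
    [0,-0.012,0,0,0,0,1],
    [0,-0.012,0,0,0,0,1],
  ],
)

```text
time_s: 2.58
position: [0.4906, 0.1447, 0.0917]
tcp_rot: [[-0.999, 0.049, 0.0], [0.049, 0.999, -0.0], [-0.0, -0.0, -1.0]]
force: [-0.7, -0.1, -0.2]
opening: 0.01
grasp_force: 0.0
```

Call:
step_arm(
  steps=[
    [0,-0.004,0,0,0,0,1],
    [0,-0.008,0,0,0,0,1],
    [0,-0.012,0,0,0,0,1],
    [0,-0.016,0,0,0,0,1],
    [0,-0.016,0,0,0,0,1],
    [0,-0.016,0,0,0,0,1],
  ],
)

```text
time_s: 3.08
position: [0.4903, 0.14, 0.0915]
tcp_rot: [[-0.999, 0.049, -0.0], [0.049, 0.999, 0.0], [0.0, 0.0, -1.0]]
force: [-0.3, 0.1, 0.3]
opening: 0.002
grasp_force: 0.0
```

Call:
step_arm(
  steps=[
    [0,-0.003,0,0,0,0,1],
    [0,-0.006,0,0,0,0,1],
    [0,-0.009,0,0,0,0,1],
    [0,-0.012,0,0,0,0,1],
    [0,-0.012,0,0,0,0,1],
    [0,-0.012,0,0,0,0,1],
  ],
)

```text
time_s: 3.58
position: [0.4902, 0.1365, 0.0916]
tcp_rot: [[-0.999, 0.049, 0.0], [0.049, 0.999, -0.0], [-0.0, -0.0, -1.0]]
force: [0.1, 0.2, -0.1]
opening: 0.006
grasp_force: 0.0
```

Call:
step_arm(
  steps=[
    [0,-0.003,0,0,0,0,1],
    [0,-0.006,0,0,0,0,1],
    [0,-0.009,0,0,0,0,1],
    [0,-0.01,0,0,0,0,1],
    [0,-0.01,0,0,0,0,1],
  ],
)

```text
time_s: 4.0
position: [0.49, 0.1337, 0.0915]
tcp_rot: [[-0.999, 0.049, 0.0], [0.049, 0.999, 0.0], [-0.0, 0.0, -1.0]]
force: [0.3, 2.8, -0.0]
opening: 0.004
grasp_force: 1.4
```

Call:
step_arm(
  steps=[
    [0,-0.003,0,0,0,0,1],
    [0,-0.006,0,0,0,0,1],
    [0,-0.007,0,0,0,0,1],
    [0,-0.007,0,0,0,0,1],
  ],
)

```text
time_s: 4.33
position: [0.4899, 0.1314, 0.0915]
tcp_rot: [[-0.999, 0.049, -0.0], [0.049, 0.999, -0.0], [0.0, -0.0, -1.0]]
force: [-0.8, 3.6, 0.5]
opening: 0.0
grasp_force: 1.4
```

Call:
step_arm(
  steps=[
    [0,0.0005,0,0,0,0,1],
    [0,0.0005,0,0,0,0,1],
    [0,0.0005,0,0,0,0,1],
  ],
)

```text
time_s: 4.58
position: [0.4899, 0.1315, 0.0916]
tcp_rot: [[-0.999, 0.049, -0.0], [0.049, 0.999, -0.0], [0.0, -0.0, -1.0]]
force: [0.9, 2.0, -0.3]
opening: 0.004
grasp_force: 0.9
```

Call:
step_arm(
  steps=[
    [0,0.0005,0,0,0,0,1],
    [0,0.0005,0,0,0,0,1],
    [0,0.0005,0,0,0,0,1],
  ],
)

```text
time_s: 4.83
position: [0.4899, 0.1316, 0.0915]
tcp_rot: [[-0.999, 0.049, -0.0], [0.049, 0.999, -0.0], [0.0, -0.0, -1.0]]
force: [0.8, 0.6, -0.3]
opening: 0.004
grasp_force: 0.4
```

Call:
step_arm(
  steps=[
    [0,0.0005,0,0,0,0,1],
    [0,0.0005,0,0,0,0,1],
    [0,0.0005,0,0,0,0,1],
  ],
)

```text
time_s: 5.08
position: [0.4899, 0.1317, 0.0916]
tcp_rot: [[-0.999, 0.049, -0.0], [0.049, 0.999, -0.0], [0.0, -0.0, -1.0]]
force: [-0.2, -0.1, 0.2]
opening: 0.006
grasp_force: 0.0
```

```bash
python3 - <<'E'
from h import *
np.set_printoptions(precision=1,suppress=True,linewidth=220)
ims=[capture("top") for _ in range(6)];c=ims[0];im=np.mean([i["image"].astype(float) for i in ims],0)
cv2.imwrite("pics/f0.png",im[:,:,::-1])
# resample along axis line at nose height z=.012+.027
for z in(.039,):
  for xo in(.022,.026,.030):
    print("x",xo)
    for y in np.arange(.076,.150,.002):
        u,v=proj(c,sw(xo,y,z));p=cv2.getRectSubPix(im.astype(np.float32),(1,1),(u,v))[0,0]
        print(f"{y:.3f} {u:.1f} {v:.1f}",p, end=" | " if int(round(y*500))%3 else "\n")
cv2.imwrite("pics/f.png",cv2.resize(im[160:200,200:250,::-1].clip(0,255).astype(np.uint8),None,fx=15,fy=15,interpolation=cv2.INTER_NEAREST))
E
```

```text
x 0.022
0.076 234.5 179.9 [ 80.   89.  111.7] | 0.078 233.9 179.8 [85.9 84.3 88.4]
0.080 233.3 179.8 [91.6 88.7 88.5] | 0.082 232.8 179.7 [92.4 88.9 86.1] | 0.084 232.2 179.7 [84.9 81.6 78.7]
0.086 231.6 179.6 [82.6 79.1 76.3] | 0.088 231.0 179.6 [82.3 78.4 75.9] | 0.090 230.4 179.5 [81.7 77.9 75.6]
0.092 229.8 179.5 [81.  77.4 75.1] | 0.094 229.2 179.4 [80.2 76.7 74.6] | 0.096 228.7 179.4 [79.9 76.4 74.5]
0.098 228.1 179.3 [79.8 76.4 74.6] | 0.100 227.5 179.3 [79.6 76.3 74.4] | 0.102 226.9 179.3 [79.4 76.2 74.3]
0.104 226.3 179.2 [79.5 76.4 74.7] | 0.106 225.7 179.2 [79.3 76.1 74.5] | 0.108 225.2 179.1 [78.5 75.4 73.6]
0.110 224.6 179.1 [76.  72.8 70.5] | 0.112 224.0 179.0 [72.7 69.3 66.5] | 0.114 223.4 179.0 [70.6 67.2 64.2]
0.116 222.8 178.9 [69.1 65.5 62.6] | 0.118 222.2 178.9 [68.6 64.7 62.2] | 0.120 221.6 178.8 [68.2 64.5 61.9]
0.122 221.1 178.8 [67.9 64.5 61.7] | 0.124 220.5 178.7 [65.6 61.9 58.9] | 0.126 219.9 178.7 [62.9 58.7 55.4]
0.128 219.3 178.7 [58.9 54.  50.1] | 0.130 218.7 178.6 [57.2 52.1 48.1] | 0.132 218.1 178.6 [58.  53.2 49.6]
0.134 217.5 178.5 [61.2 57.8 55.6] |
[... 2391 characters left out ...]
0.118 222.4 176.6 [71.9 68.4 66. ] | 0.120 221.8 176.5 [69.6 65.8 63.1]
0.122 221.3 176.5 [68.4 64.5 61.9] | 0.124 220.7 176.4 [66.  61.7 58.6] | 0.126 220.1 176.4 [62.6 57.7 53.6]
0.128 219.5 176.3 [59.2 53.7 49.1] | 0.130 218.9 176.3 [56.6 50.9 46.1] | 0.132 218.3 176.2 [58.9 54.  50.1]
0.134 217.7 176.2 [61.8 58.3 55.7] | 0.136 217.2 176.2 [65.4 64.2 63.2] | 0.138 216.6 176.1 [66.7 66.5 66.2]
0.140 216.0 176.1 [67.1 67.5 67.5] | 0.142 215.4 176.0 [66.9 66.9 66.9] | 0.144 214.8 176.0 [66.7 66.6 66.6]
0.146 214.2 175.9 [66.9 66.9 66.9] | 0.148 213.7 175.9 [67.8 68.5 68.8] | [ WARN:0@3.918] global loadsave.cpp:1063 imwrite_ Unsupported depth image for selected encoder is fallbacked to CV_8U.
```

View pics/f.png

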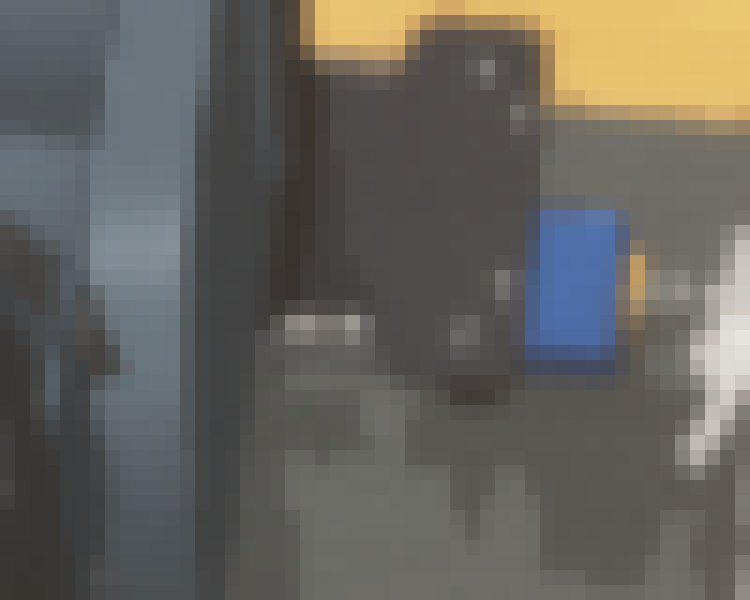

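The gripper hides the screw here, so I'll read it from the first picture instead.

```bash
python3 - <<'E'
from h import *
im=cv2.imread("pics/top0.png")[:,:,::-1].astype(int)
c=capture("top")
print("cols",list(range(208,240)))
for v in range(174,184):print(v," ".join("%d,%d,%d"%tuple(im[v,u]) for u in range(214,234)))
for y in(.0975,.1,.105,.11,.115,.12,.125,.15):print(y,np.round(proj(c,sw(.026,y,.039)),1))
E
```

```text
cols [208, 209, 210, 211, 212, 213, 214, 215, 216, 217, 218, 219, 220, 221, 222, 223, 224, 225, 226, 227, 228, 229, 230, 231, 232, 233, 234, 235, 236, 237, 238, 239]
174 77,59,49 72,62,52 74,63,52 92,86,78 95,89,81 92,86,78 90,85,77 86,81,73 87,82,74 85,80,73 83,78,70 83,78,70 82,78,70 82,78,69 121,106,64 214,180,56 126,109,57 85,79,68 83,78,71 82,79,75
175 78,59,46 74,65,55 98,92,84 146,142,133 148,143,136 135,129,122 126,121,114 115,110,103 118,114,108 112,107,99 98,93,85 105,100,92 99,93,82 102,97,87 140,122,67 222,196,53 129,112,55 92,86,75 87,80,72 95,86,78
176 78,56,46 89,81,73 160,156,148 186,181,174 176,171,162 169,164,157 167,162,154 173,165,158 175,168,160 172,165,157 169,162,154 172,164,154 169,156,135 181,171,158 199,166,91 227,205,57 166,141,75 134,126,114 120,111,98 157,127,88
177 78,58,47 93,85,78 159,154,147 175,170,163 172,167,159 170,165,158 167,161,154 189,182,174 192,185,177 191,184,175 192,184,176 193,185,175 203,186,159 207,190,163 217,179,90 230,207,59 206,171,97 175,165,151 171,160,147 197,160,106
178 76,59,47 85,78,70 128,123,116 140,135,128 147,142,136 149,1
[... 728 characters left out ...]
92,185,177 196,190,182 196,191,185 186,180,172 179,171,162 186,175,156 216,187,90 200,166,64 152,136,112 136,129,120 104,95,82 104,91,79
182 70,60,50 70,62,52 83,77,69 96,90,83 107,102,95 114,108,101 124,118,111 134,128,121 137,131,124 140,135,128 137,132,127 131,125,119 134,128,121 139,130,117 167,145,76 156,133,65 133,124,110 126,121,112 95,87,79 88,84,84
183 80,74,64 81,75,66 83,77,67 85,80,71 87,82,74 88,83,75 90,85,77 91,87,78 92,87,80 92,88,80 89,84,77 87,83,75 92,87,79 95,89,78 111,99,66 108,97,65 100,94,85 98,94,86 88,84,75 90,89,86
0.0975 [228.3 178.2]
0.1 [227.6 178.1]
0.105 [226.1 178. ]
0.11 [224.7 177.9]
0.115 [223.2 177.8]
0.12 [221.7 177.7]
0.125 [220.3 177.6]
0.15 [213. 177.]
```

Brass tint at columns 226–227 in front of the vane puts the screw at about 8 mm, so roughly 12 mm of travel remains (8–17 mm). I'll advance 6 mm and then go in fine steps.

Call:
step_arm(
  steps=[
    [0,-0.003,0,0,0,0,1],
    [0,-0.006,0,0,0,0,1],
    [0,-0.009,0,0,0,0,1],
    [0,-0.012,0,0,0,0,1],
    [0,-0.015,0,0,0,0,1],
    [0,-0.018,0,0,0,0,1],
    [0,-0.02,0,0,0,0,1],
    [0,-0.02,0,0,0,0,1],
  ],
)

```text
time_s: 6.1
position: [0.4896, 0.1258, 0.0916]
tcp_rot: [[-0.999, 0.049, -0.0], [0.049, 0.999, 0.0], [0.0, 0.0, -1.0]]
force: [0.9, 2.9, -0.2]
opening: 0.005
grasp_force: 1.3
```

Call:
step_arm(
  steps=[
    [0,-0.0005,0,0,0,0,1],
    [0,-0.001,0,0,0,0,1],
    [0,-0.0015,0,0,0,0,1],
    [0,-0.0015,0,0,0,0,1],
  ],
)

```text
time_s: 6.43
position: [0.4896, 0.1255, 0.0916]
tcp_rot: [[-0.999, 0.049, -0.0], [0.049, 0.999, -0.0], [0.0, -0.0, -1.0]]
force: [-0.1, 3.3, 0.2]
opening: 0.007
grasp_force: 1.4
```

Call:
step_arm(
  steps=[
    [0,-0.0005,0,0,0,0,1],
    [0,-0.001,0,0,0,0,1],
    [0,-0.0015,0,0,0,0,1],
    [0,-0.0015,0,0,0,0,1],
  ],
)

```text
time_s: 6.77
position: [0.4896, 0.125, 0.0916]
tcp_rot: [[-0.999, 0.049, -0.0], [0.049, 0.999, -0.0], [0.0, -0.0, -1.0]]
force: [-1.0, 3.6, 0.4]
opening: 0.004
grasp_force: 1.4
```

Call:
step_arm(
  steps=[
    [0,-0.0005,0,0,0,0,1],
    [0,-0.001,0,0,0,0,1],
    [0,-0.0015,0,0,0,0,1],
    [0,-0.0015,0,0,0,0,1],
  ],
)

```text
time_s: 7.1
position: [0.4895, 0.1245, 0.0916]
tcp_rot: [[-0.999, 0.049, -0.0], [0.049, 0.999, -0.0], [0.0, -0.0, -1.0]]
force: [0.4, 3.3, -0.8]
opening: 0.008
grasp_force: 1.4
```

Call:
step_arm(
  steps=[
    [0,-0.0005,0,0,0,0,1],
    [0,-0.001,0,0,0,0,1],
    [0,-0.0015,0,0,0,0,1],
    [0,-0.0017,0,0,0,0,1],
  ],
)

```text
time_s: 7.43
position: [0.4895, 0.124, 0.0915]
tcp_rot: [[-0.999, 0.049, -0.0], [0.049, 0.999, -0.0], [0.0, -0.0, -1.0]]
force: [-0.1, 3.4, -0.5]
opening: 0.011
grasp_force: 1.4
```

Call:
step_arm(
  steps=[
    [0,-0.0005,0,0,0,0,1],
    [0,-0.001,0,0,0,0,1],
    [0,-0.0015,0,0,0,0,1],
    [0,-0.0017,0,0,0,0,1],
  ],
)

```text
time_s: 7.77
position: [0.4895, 0.1235, 0.0916]
tcp_rot: [[-0.999, 0.049, -0.0], [0.049, 0.999, -0.0], [0.0, -0.0, -1.0]]
force: [0.3, 2.8, -0.2]
opening: 0.005
grasp_force: 1.4
```

Call:
step_arm(
  steps=[
    [0,-0.0005,0,0,0,0,1],
    [0,-0.001,0,0,0,0,1],
    [0,-0.0015,0,0,0,0,1],
    [0,-0.0017,0,0,0,0,1],
  ],
)

```text
time_s: 8.1
position: [0.4894, 0.123, 0.0915]
tcp_rot: [[-0.999, 0.049, -0.0], [0.049, 0.999, -0.0], [0.0, -0.0, -1.0]]
force: [-0.2, 3.5, -1.5]
opening: 0.007
grasp_force: 1.4
```

Call:
step_arm(
  steps=[
    [0,-0.0005,0,0,0,0,1],
    [0,-0.001,0,0,0,0,1],
    [0,-0.0015,0,0,0,0,1],
    [0,-0.0017,0,0,0,0,1],
  ],
)

```text
time_s: 8.43
position: [0.4895, 0.1225, 0.0916]
tcp_rot: [[-0.999, 0.049, 0.0], [0.049, 0.999, -0.0], [-0.0, -0.0, -1.0]]
force: [-0.3, 2.7, -0.7]
opening: 0.004
grasp_force: 1.4
```

Call:
step_arm(
  steps=[
    [0,-0.0005,0,0,0,0,1],
    [0,-0.001,0,0,0,0,1],
    [0,-0.0015,0,0,0,0,1],
    [0,-0.0017,0,0,0,0,1],
  ],
)

```text
time_s: 8.77
position: [0.4894, 0.122, 0.0916]
tcp_rot: [[-0.999, 0.049, -0.0], [0.049, 0.999, -0.0], [0.0, -0.0, -1.0]]
force: [0.3, 3.0, 0.1]
opening: 0.003
grasp_force: 1.4
```

Call:
step_arm(
  steps=[
    [0,-0.0005,0,0,0,0,1],
    [0,-0.001,0,0,0,0,1],
    [0,-0.0015,0,0,0,0,1],
    [0,-0.0017,0,0,0,0,1],
  ],
)

```text
time_s: 9.1
position: [0.4894, 0.1215, 0.0915]
tcp_rot: [[-0.999, 0.049, -0.0], [0.049, 0.999, -0.0], [0.0, -0.0, -1.0]]
force: [-0.8, 2.8, 0.1]
opening: 0.004
grasp_force: 1.4
```

Call:
step_arm(
  steps=[
    [0,-0.0005,0,0,0,0,1],
    [0,-0.001,0,0,0,0,1],
    [0,-0.0015,0,0,0,0,1],
    [0,-0.0017,0,0,0,0,1],
  ],
)

```text
time_s: 9.43
position: [0.4894, 0.121, 0.0915]
tcp_rot: [[-0.999, 0.049, -0.0], [0.049, 0.999, -0.0], [0.0, -0.0, -1.0]]
force: [-0.5, 4.0, -0.6]
opening: -0.002
grasp_force: 1.4
```

Call:
step_arm(
  steps=[
    [0,-0.0005,0,0,0,0,1],
    [0,-0.001,0,0,0,0,1],
    [0,-0.0015,0,0,0,0,1],
    [0,-0.0015,0,0,0,0,1],
  ],
)

```text
time_s: 9.77
position: [0.4893, 0.1205, 0.0915]
tcp_rot: [[-0.999, 0.049, -0.0], [0.049, 0.999, -0.0], [0.0, -0.0, -1.0]]
force: [-0.3, 3.5, 0.7]
opening: 0.003
grasp_force: 1.4
```

Call:
step_arm(
  steps=[
    [0,-0.0005,0,0,0,0,1],
    [0,-0.001,0,0,0,0,1],
    [0,-0.0015,0,0,0,0,1],
    [0,-0.0017,0,0,0,0,1],
  ],
)

```text
time_s: 10.1
position: [0.4893, 0.12, 0.0915]
tcp_rot: [[-0.999, 0.049, -0.0], [0.049, 0.999, -0.0], [0.0, -0.0, -1.0]]
force: [-0.6, 2.4, -1.5]
opening: 0.005
grasp_force: 1.4
```

Call:
step_arm(
  steps=[
    [0,-0.0005,0,0,0,0,1],
    [0,-0.001,0,0,0,0,1],
    [0,-0.0015,0,0,0,0,1],
    [0,-0.0017,0,0,0,0,1],
  ],
)

```text
time_s: 10.43
position: [0.4893, 0.1195, 0.0915]
tcp_rot: [[-0.999, 0.049, -0.0], [0.049, 0.999, -0.0], [0.0, -0.0, -1.0]]
force: [-0.8, 3.5, -0.7]
opening: 0.003
grasp_force: 1.4
```

Call:
step_arm(
  steps=[
    [0,-0.0005,0,0,0,0,1],
    [0,-0.001,0,0,0,0,1],
    [0,-0.0015,0,0,0,0,1],
    [0,-0.0017,0,0,0,0,1],
  ],
)

```text
time_s: 10.77
position: [0.4893, 0.119, 0.0916]
tcp_rot: [[-0.999, 0.049, -0.0], [0.049, 0.999, -0.0], [0.0, -0.0, -1.0]]
force: [0.3, 3.4, -0.8]
opening: 0.005
grasp_force: 1.4
```

Call:
step_arm(
  steps=[
    [0,-0.0005,0,0,0,0,1],
    [0,-0.001,0,0,0,0,1],
    [0,-0.0015,0,0,0,0,1],
    [0,-0.0017,0,0,0,0,1],
  ],
)

```text
time_s: 11.1
position: [0.4893, 0.1185, 0.0916]
tcp_rot: [[-0.999, 0.049, -0.0], [0.049, 0.999, -0.0], [0.0, -0.0, -1.0]]
force: [0.6, 3.7, 0.7]
opening: 0.006
grasp_force: 1.4
```

Call:
step_arm(
  steps=[
    [0,-0.0005,0,0,0,0,1],
    [0,-0.001,0,0,0,0,1],
    [0,-0.0015,0,0,0,0,1],
    [0,-0.0017,0,0,0,0,1],
  ],
)

```text
time_s: 11.43
position: [0.4892, 0.118, 0.0915]
tcp_rot: [[-0.999, 0.049, -0.0], [0.049, 0.999, 0.0], [0.0, 0.0, -1.0]]
force: [0.6, 2.8, -0.5]
opening: 0.005
grasp_force: 1.4
```

Call:
step_arm(
  steps=[
    [0,-0.0005,0,0,0,0,1],
    [0,-0.001,0,0,0,0,1],
    [0,-0.0015,0,0,0,0,1],
    [0,-0.0017,0,0,0,0,1],
  ],
)

```text
time_s: 11.77
position: [0.4892, 0.1175, 0.0916]
tcp_rot: [[-0.999, 0.049, -0.0], [0.049, 0.999, 0.0], [0.0, 0.0, -1.0]]
force: [-0.4, 2.1, -0.6]
opening: 0.004
grasp_force: 1.4
```

Call:
step_arm(
  steps=[
    [0,-0.0005,0,0,0,0,1],
    [0,-0.001,0,0,0,0,1],
    [0,-0.0015,0,0,0,0,1],
    [0,-0.0017,0,0,0,0,1],
  ],
)

```text
time_s: 12.1
position: [0.4892, 0.117, 0.0916]
tcp_rot: [[-0.999, 0.049, 0.0], [0.049, 0.999, -0.0], [-0.0, -0.0, -1.0]]
force: [-0.5, 3.7, 0.5]
opening: 0.004
grasp_force: 1.4
```

Call:
step_arm(
  steps=[
    [0,-0.0005,0,0,0,0,1],
    [0,-0.001,0,0,0,0,1],
    [0,-0.0015,0,0,0,0,1],
    [0,-0.0017,0,0,0,0,1],
  ],
)

```text
time_s: 12.43
position: [0.4892, 0.1164, 0.0916]
tcp_rot: [[-0.999, 0.049, 0.0], [0.049, 0.999, -0.0], [-0.0, -0.0, -1.0]]
force: [-1.2, 2.9, 0.4]
opening: 0.005
grasp_force: 1.4
```

Call:
step_arm(
  steps=[
    [0,-0.0005,0,0,0,0,1],
    [0,-0.001,0,0,0,0,1],
    [0,-0.0015,0,0,0,0,1],
    [0,-0.0017,0,0,0,0,1],
  ],
)

```text
time_s: 12.77
position: [0.4891, 0.1159, 0.0915]
tcp_rot: [[-0.999, 0.049, -0.0], [0.049, 0.999, -0.0], [0.0, -0.0, -1.0]]
force: [-0.7, 2.8, 0.1]
opening: 0.007
grasp_force: 1.4
```

Call:
step_arm(
  steps=[
    [0,-0.0005,0,0,0,0,1],
    [0,-0.001,0,0,0,0,1],
    [0,-0.0015,0,0,0,0,1],
    [0,-0.0017,0,0,0,0,1],
  ],
)

```text
time_s: 13.1
position: [0.4891, 0.1156, 0.0915]
tcp_rot: [[-0.999, 0.049, -0.0], [0.049, 0.999, 0.0], [0.0, 0.0, -1.0]]
force: [-0.0, 4.7, -0.9]
opening: 0.007
grasp_force: 2.1
```

Contact: the pad reading rose from 1.4 to 2.1. I'll press slightly more and hold.

Call:
step_arm(
  steps=[
    [0,-0.0004,0,0,0,0,1],
    [0,-0.0004,0,0,0,0,1],
    [0,-0.0004,0,0,0,0,1],
    [0,-0.0004,0,0,0,0,1],
    [0,-0.0004,0,0,0,0,1],
    [0,-0.0004,0,0,0,0,1],
  ],
)

```text
time_s: 13.6
position: [0.4891, 0.1156, 0.0916]
tcp_rot: [[-0.999, 0.049, 0.0], [0.049, 0.999, 0.0], [-0.0, 0.0, -1.0]]
force: [-0.2, 5.6, -0.4]
opening: -0.0
grasp_force: 2.4
```

Call:
step_arm(
  steps=[
    [0,0.01,0,0,0,0,1],
    [0,0.05,0,0,0,0,1],
    [0,0.06,0,0,0,0,1],
    [0,0.06,-0.12,0,0,0,1],
    [0,0.06,-0.24,0,0,0,0],
    [0,0.06,-0.33,0,0,0,-1],
    [0,0.06,-0.33,0,0,0,-1],
  ],
)

```text
time_s: 14.18
position: [0.4935, 0.1338, 0.1955]
tcp_rot: [[-0.999, 0.047, 0.011], [0.047, 0.999, -0.0], [-0.011, 0.0, -1.0]]
force: [0.2, -0.2, 0.1]
opening: 0.15
grasp_force: 0.0
```

```bash
python3 -c "
from h import *
p=sw(.010,0,.16);print(p);plan(p)"
```

```text
[ 0.46998806 -0.0339885   0.16      ]
row [0.053, -0.563, 0.118] [0.0, 0.014, 0.002] rows 4.152545779078331 0.09047226123376852
```

Call:
step_arm(
  steps=[
    [0.05,-0.2,0.05,0,0.01,0,-1],
    [0.05,-0.57,0.1,0,0.01,0,-1],
    [0.05,-0.57,0.1,0,0.01,0,-1],
    [0.05,-0.57,0.1,0,0.01,0,-1],
    [0.05,-0.57,0.1,0,0.01,0,-1],
    [0.05,-0.57,0.1,0,0.01,0,-1],
    [0.05,-0.57,0.1,0,0.01,0,-1],
    [0.05,-0.57,0.1,0,0.01,0,-1],
  ],
)

```text
time_s: 14.85
position: [0.4665, -0.0355, 0.1605]
tcp_rot: [[-0.999, 0.048, -0.008], [0.048, 0.999, 0.001], [0.008, 0.0, -1.0]]
force: [-0.3, -0.8, -0.6]
opening: 0.755
grasp_force: 0.0
```

```bash
python3 -c "
from h import *
p=sw(.010,0,.086);plan(p)"
```

```text
row [-0.014, 0.006, 0.248] [0.001, -0.011, 0.002] rows 1.7883176060904664 0.06844484241316572
```

Call:
step_arm(
  steps=[
    [0,0,0,0,0,0,-1],
    [0,0,0,0,0,0,-1],
    [0,0,0.1,0,0,0,-1],
    [0,0,0.2,0,0,0,-1],
    [0,0,0.245,0,0,0,-1],
    [0,0,0.245,0,0,0,-1],
    [0,0,0.245,0,0,0,-1],
    [0,0,0.245,0,0,0,-1],
  ],
)

```text
time_s: 15.52
position: [0.4668, -0.0363, 0.0878]
tcp_rot: [[-0.999, 0.048, -0.006], [0.048, 0.999, -0.0], [0.006, -0.0, -1.0]]
force: [0.2, 0.6, 0.6]
opening: 1.002
grasp_force: 0.0
```

```bash
python3 -c "
from h import *
p=sw(.010,0,.086);plan(p)"
```

```text
row [-0.01, 0.008, 0.006] [-0.0, -0.008, 0.002] rows 0.10475767991160513 0.052542288417424525
```

Call:
step_arm(
  steps=[
    [-0.01,0.005,0.006,0,-0.008,0,-1],
    [-0.01,0.005,0.006,0,-0.008,0,1],
    [-0.01,0.005,0.006,0,-0.008,0,1],
    [-0.01,0.005,0.006,0,-0.008,0,1],
    [-0.01,0.005,0.006,0,-0.008,0,1],
    [-0.01,0.005,0.006,0,-0.008,0,1],
    [-0.01,0.005,0.006,0,-0.008,0,1],
    [-0.01,0.005,0.006,0,-0.008,0,1],
  ],
)

```text
time_s: 16.18
position: [0.4691, -0.0349, 0.0853]
tcp_rot: [[-0.999, 0.05, -0.002], [0.05, 0.999, 0.001], [0.002, 0.001, -1.0]]
force: [4.8, 18.4, 3.3]
opening: 0.557
grasp_force: 8.8
```

Call:
step_arm(
  steps=[
    [0,0.005,0,0,0,0,1],
    [0,0.008,0,0,0,0,1],
    [0,0.008,0,0,0,0,1],
    [0,0.008,0,0,0,0,1],
  ],
)

```text
time_s: 16.52
position: [0.4691, -0.0316, 0.0852]
tcp_rot: [[-0.999, 0.052, -0.002], [0.052, 0.999, 0.003], [0.002, 0.003, -1.0]]
force: [2.2, 7.7, 2.0]
opening: 0.482
grasp_force: 30.0
```

Call:
step_arm(
  steps=[
    [0,0.002,-0.05,0,0,0,1],
    [0,0.002,-0.12,0,0,0,1],
    [0,0.002,-0.22,0,0,0,1],
    [0,0.002,-0.3,0,0,0,1],
    [0,0.002,-0.36,0,0,0,1],
    [0,0.002,-0.36,0,0,0,1],
    [0,0.002,-0.36,0,0,0,1],
  ],
)

```text
time_s: 17.1
position: [0.4693, -0.0324, 0.1932]
tcp_rot: [[-0.999, 0.049, -0.001], [0.049, 0.999, -0.0], [0.001, -0.0, -1.0]]
force: [-0.0, 0.8, -4.5]
opening: 0.484
grasp_force: 30.0
```

```bash
sed -i 's/radians(-2.8)/radians(-2.95)/; s/SEAT=np.array(\[.460,-.0335,0\])/SEAT=np.array([.460,-.0312,0])/; s/yawdeg=-2.8/yawdeg=-2.95/' h.py; python3 -c "
from h import *
plan([.360,.297,.190])
c=capture('side')
cv2.imwrite('pics/g.png',cv2.resize(c['image'][100:260,170:330,::-1],None,fx=3.6,fy=3.6,interpolation=cv2.INTER_CUBIC))"
```

```text
row [0.417, 1.079, 0.011] [-0.0, -0.001, 0.004] rows 8.323403076974676 0.02361525369832267
```

View pics/g.png

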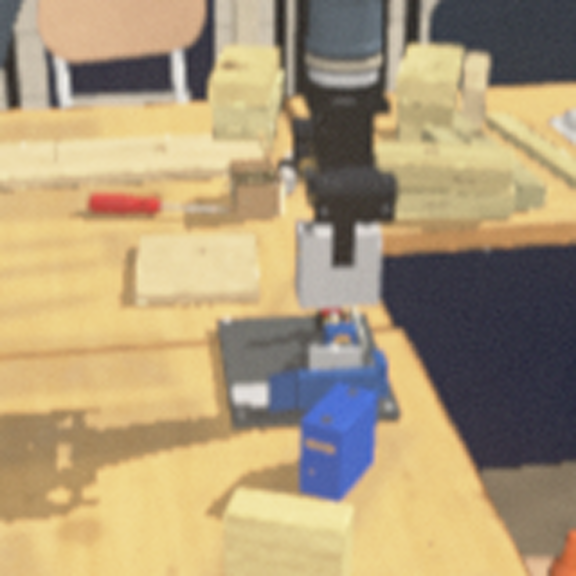

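The master is out at (340,265), and its seat is empty. I'll carry it to the plywood square.

Call:
step_arm(
  steps=[
    [0.05,0.12,-0.04,0,0,0,1],
    [0.37,0.95,-0.04,0,0,0,1],
    [0.37,0.95,-0.04,0,0,0,1],
    [0.37,0.95,-0.04,0,0,0,1],
    [0.37,0.95,-0.04,0,0,0,1],
    [0.37,0.95,-0.04,0,0,0,1],
    [0.37,0.95,-0.04,0,0,0,1],
    [0.37,0.95,-0.04,0,0,0,1],
  ],
)

```text
time_s: 17.82
position: [0.3688, 0.2609, 0.2033]
tcp_rot: [[-0.999, 0.046, -0.007], [0.046, 0.999, 0.0], [0.007, -0.0, -1.0]]
force: [0.2, -0.7, -4.3]
opening: 0.479
grasp_force: 30.0
```

Call:
step_arm(
  steps=[
    [0.05,0.13,0.04,0,0,0,1],
    [0.05,0.13,0.04,0,0,0,1],
    [0.05,0.13,0.14,0,0,0,1],
    [0.05,0.13,0.24,0,0,0,1],
    [0.05,0.13,0.32,0,0,0,1],
    [0.05,0.13,0.32,0,0,0,1],
    [0.05,0.13,0.32,0,0,0,1],
  ],
)

```text
time_s: 18.4
position: [0.3574, 0.2963, 0.1072]
tcp_rot: [[-0.999, 0.049, -0.008], [0.049, 0.999, -0.003], [0.008, -0.003, -1.0]]
force: [-0.3, -0.3, -4.2]
opening: 0.479
grasp_force: 30.0
```

```bash
python3 -c "
from h import *
plan([.360,.297,.090])"
```

```text
row [-0.009, 0.003, 0.057] [-0.004, -0.01, 0.003] rows 0.41822479421258896 0.07292780141200093
```

Call:
step_arm(
  steps=[
    [0,0,0,0,0,0,1],
    [0,0,0.02,0,0,0,1],
    [0,0,0.04,0,0,0,1],
    [0,0,0.048,0,0,0,1],
    [0,0,0.05,0,0,0,1],
    [0,0,0.05,0,0,0,1],
    [0,0,0.05,0,0,0,1],
  ],
)

```text
time_s: 18.98
position: [0.3594, 0.2974, 0.0947]
tcp_rot: [[-0.999, 0.049, -0.001], [0.049, 0.999, 0.0], [0.001, 0.0, -1.0]]
force: [-0.3, -0.5, -3.8]
opening: 0.487
grasp_force: 30.0
```

Call:
step_arm(
  steps=[
    [0,0,0.008,0,0,0,1],
    [0,0,0.016,0,0,0,1],
    [0,0,0.018,0,0,0,1],
    [0,0,0.018,0,0,0,1],
    [0,0,0.018,0,0,0,1],
  ],
)

```text
time_s: 19.4
position: [0.3594, 0.2975, 0.0893]
tcp_rot: [[-0.999, 0.049, -0.001], [0.049, 0.999, 0.0], [0.001, 0.0, -1.0]]
force: [-1.2, -0.6, -1.0]
opening: 0.48
grasp_force: 30.0
```

Call:
step_arm(
  steps=[
    [0,0,0,0,0,0,-1],
    [0,0,0,0,0,0,-1],
    [0,0,0,0,0,0,-1],
    [0,0,0,0,0,0,-1],
    [0,0,-0.1,0,0,0,-1],
    [0,0,-0.24,0,0,0,-1],
    [0,0,-0.36,0,0,0,-1],
    [0,0,-0.36,0,0,0,-1],
  ],
)

```text
time_s: 20.07
position: [0.3629, 0.2993, 0.2029]
tcp_rot: [[-0.999, 0.048, 0.01], [0.048, 0.999, 0.006], [-0.01, 0.006, -1.0]]
force: [0.1, 0.8, 0.2]
opening: 0.96
grasp_force: 0.0
```

```bash
python3 - <<'E'
from h import *
y=np.radians(-22.45)
p=np.array([.3694+.02*np.cos(y),-.3439+.02*np.sin(y),.2]);print(p);plan(p,-22.45)
E
```

```text
[ 0.38788426 -0.35153754  0.2       ]
row [-0.188, -2.163, -0.002] [0.01, 0.011, 0.437] rows 15.619280993816984 2.74965279912893
```

Call:
step_arm(
  steps=[
    [-0.08,-0.12,0,0,0,0.1,-1],
    [-0.35,-1,0,0,0,0.2,-1],
    [-0.35,-1,0,0,0,0.2,-1],
    [-0.35,-1,0,0,0,0.2,-1],
    [-0.35,-1,0,0,0,0.2,-1],
    [-0.35,-1,0,0,0,0.2,-1],
    [-0.35,-1,0,0,0,0.2,-1],
    [-0.35,-1,0,0,0,0.2,-1],
  ],
)

```text
time_s: 20.73
position: [0.4507, -0.0109, 0.1969]
tcp_rot: [[-0.978, 0.206, 0.0], [0.206, 0.978, -0.001], [-0.0, -0.001, -1.0]]
force: [0.7, -0.0, 0.0]
opening: 1.006
grasp_force: 0.0
```

```bash
python3 - <<'E'
from h import *
plan([.3879,-.3515,.2],-22.45)
E
```

```text
row [-0.029, -1.154, -0.009] [-0.001, 0.0, 0.234] rows 8.306578124843062 1.4716791746518707
```

Call:
step_arm(
  steps=[
    [-0.02,-0.95,-0.02,0,0,0.234,-1],
    [-0.02,-0.95,-0.02,0,0,0.234,-1],
    [-0.02,-0.95,-0.02,0,0,0.234,-1],
    [-0.02,-0.95,-0.02,0,0,0.234,-1],
    [-0.02,-0.95,-0.02,0,0,0.234,-1],
    [-0.02,-0.95,-0.02,0,0,0.234,-1],
    [-0.02,-0.95,-0.02,0,0,0.234,-1],
    [-0.02,-0.95,-0.02,0,0,0.234,-1],
  ],
)

```text
time_s: 21.4
position: [0.3976, -0.2953, 0.2034]
tcp_rot: [[-0.923, 0.385, 0.002], [0.385, 0.923, -0.007], [-0.004, -0.005, -1.0]]
force: [1.0, -0.5, -0.7]
opening: 1.003
grasp_force: 0.0
```

```bash
python3 - <<'E'
from h import *
plan([.3879,-.3515,.14],-22.45)
E
```

```text
row [-0.041, -0.184, 0.213] [-0.007, 0.005, -0.005] rows 2.044459898415319 0.06238539862586308
```

Call:
step_arm(
  steps=[
    [-0.04,-0.18,0,0,0,0,-1],
    [-0.04,-0.18,0,0,0,0,-1],
    [-0.04,-0.18,0,0,0,0,-1],
    [-0.04,-0.18,0.1,0,0,0,-1],
    [-0.04,-0.18,0.2,0,0,0,-1],
    [-0.04,-0.18,0.21,0,0,0,-1],
    [-0.04,-0.18,0.21,0,0,0,-1],
  ],
)

```text
time_s: 21.98
position: [0.3869, -0.3395, 0.1384]
tcp_rot: [[-0.925, 0.379, -0.005], [0.379, 0.925, 0.005], [0.007, 0.003, -1.0]]
force: [-0.6, -1.2, -0.2]
opening: 1.0
grasp_force: 0.0
```

```bash
python3 - <<'E'
from h import *
plan([.3879,-.3515,.076],-22.45)
c=capture('top')
cv2.imwrite('pics/i.png',cv2.resize(c['image'][170:260,300:400,::-1],None,fx=6,fy=6,interpolation=cv2.INTER_CUBIC))
E
```

```text
row [-0.02, -0.036, 0.208] [0.004, -0.009, 0.004] rows 1.524543179761934 0.06298458418159505
```

View pics/i.png

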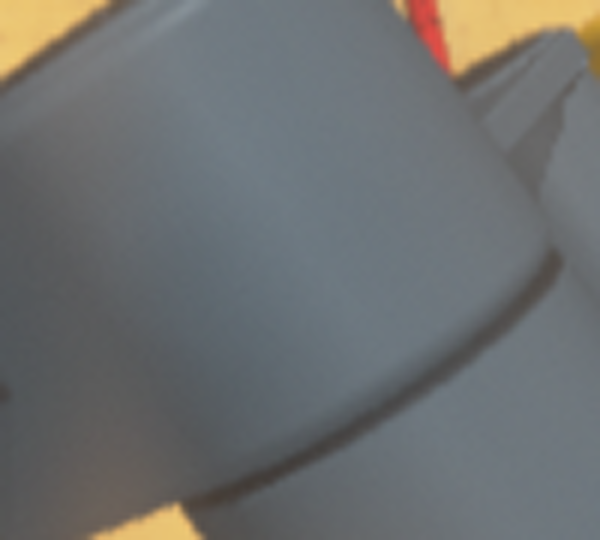

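The arm hides the block from above. Clearance is ample, so I'll descend and close.

Call:
step_arm(
  steps=[
    [-0.01,-0.03,0,0,0,0,-1],
    [-0.01,-0.03,0.08,0,0,0,-1],
    [-0.01,-0.03,0.16,0,0,0,-1],
    [-0.01,-0.03,0.2,0,0,0,-1],
    [-0.01,-0.03,0.205,0,0,0,-1],
    [-0.01,-0.03,0.205,0,0,0,-1],
    [-0.01,-0.03,0.205,0,0,0,-1],
  ],
)

```text
time_s: 22.62
position: [0.3879, -0.3528, 0.0799]
tcp_rot: [[-0.925, 0.38, 0.0], [0.38, 0.925, -0.003], [-0.001, -0.002, -1.0]]
force: [0.2, -0.4, -0.4]
opening: 0.997
grasp_force: 0.0
```

```bash
python3 - <<'E'
from h import *
plan([.3879,-.3515,.076],-22.45)
E
```

```text
row [0.002, 0.004, 0.013] [-0.003, 0.002, 0.003] rows 0.0986118125082841 0.027852805674168462
```

Call:
step_arm(
  steps=[
    [0,0,0.01,0,0,0,-1],
    [0,0,0.01,0,0,0,-1],
    [0,0,0.01,0,0,0,1],
    [0,0,0.01,0,0,0,1],
    [0,0,0.01,0,0,0,1],
    [0,0,0.01,0,0,0,1],
    [0,0,0.01,0,0,0,1],
    [0,0,0.01,0,0,0,1],
  ],
)

```text
time_s: 23.28
position: [0.387, -0.3516, 0.0754]
tcp_rot: [[-0.925, 0.38, -0.002], [0.38, 0.925, 0.0], [0.002, -0.001, -1.0]]
force: [0.6, -0.6, 0.5]
opening: 0.629
grasp_force: 0.0
```

Call:
step_arm(
  steps=[
    [0,0,0,0,0,0,1],
    [0,0,0,0,0,0,1],
    [0,0,0,0,0,0,1],
    [0,0,0,0,0,0,1],
  ],
)

```text
time_s: 23.62
position: [0.387, -0.3514, 0.0753]
tcp_rot: [[-0.925, 0.38, -0.002], [0.38, 0.925, 0.0], [0.002, -0.0, -1.0]]
force: [0.7, -0.4, -1.0]
opening: 0.436
grasp_force: 29.9
```

Call:
step_arm(
  steps=[
    [0,0,-0.1,0,0,0,1],
    [0,0,-0.22,0,0,0,1],
    [0,0,-0.34,0,0,0,1],
    [0,0,-0.42,0,0,0,1],
    [0,0,-0.42,0,0,0,1],
    [0,0,-0.42,0,0,0,1],
  ],
)

```text
time_s: 24.12
position: [0.3876, -0.3521, 0.2026]
tcp_rot: [[-0.925, 0.38, 0.0], [0.38, 0.925, -0.003], [-0.001, -0.002, -1.0]]
force: [-0.6, -0.4, -2.6]
opening: 0.431
grasp_force: 29.9
```

```bash
python3 - <<'E'
from h import *
p=sw(-.066,0,.2);print(p);plan(p)
E
```

```text
[ 0.39408746 -0.02780335  0.2       ]
row [0.391, 1.008, 0.006] [-0.003, 0.001, -0.43] rows 7.778800460620142 2.705306876835691
```

Call:
step_arm(
  steps=[
    [0.04,0.1,0,0,0,-0.1,1],
    [0.37,0.98,0,0,0,-0.43,1],
    [0.37,0.98,0,0,0,-0.43,1],
    [0.37,0.98,0,0,0,-0.43,1],
    [0.37,0.98,0,0,0,-0.43,1],
    [0.37,0.98,0,0,0,-0.43,1],
    [0.37,0.98,0,0,0,-0.43,1],
    [0.37,0.98,0,0,0,-0.43,1],
  ],
)

```text
time_s: 24.78
position: [0.3936, -0.0341, 0.1997]
tcp_rot: [[-0.999, 0.052, -0.007], [0.052, 0.999, 0.003], [0.007, 0.002, -1.0]]
force: [-0.2, -0.5, -2.2]
opening: 0.435
grasp_force: 29.9
```

Call:
step_arm(
  steps=[
    [0,0,0,0,0,0,1],
    [0,0,0,0,0,0,1],
    [0,0,0,0,0,0,1],
    [0,0,0,0,0,0,1],
  ],
)

```text
time_s: 25.12
position: [0.3963, -0.0385, 0.2008]
tcp_rot: [[-0.999, 0.053, -0.002], [0.053, 0.999, 0.0], [0.002, -0.0, -1.0]]
force: [-0.5, -0.6, -1.7]
opening: 0.434
grasp_force: 29.9
```

```bash
python3 - <<'E'
from h import *
plan(sw(-.066,0,.11))
E
```

```text
row [0.009, 0.035, 0.303] [-0.0, -0.003, -0.002] rows 2.194346036620829 0.02388803597573717
```

Settled. I'll correct the offset and descend to z ≈ 0.10.

Call:
step_arm(
  steps=[
    [0.009,0.035,0,0,-0.003,-0.002,1],
    [0.009,0.035,0.08,0,-0.003,-0.002,1],
    [0.009,0.035,0.18,0,-0.003,-0.002,1],
    [0.009,0.035,0.28,0,-0.003,-0.002,1],
    [0.009,0.035,0.33,0,-0.003,-0.002,1],
    [0.009,0.035,0.33,0,-0.003,-0.002,1],
    [0.009,0.035,0.33,0,-0.003,-0.002,1],
    [0.009,0.035,0.33,0,-0.003,-0.002,1],
  ],
)

```text
time_s: 25.78
position: [0.3944, -0.0273, 0.103]
tcp_rot: [[-0.999, 0.051, 0.002], [0.051, 0.999, -0.0], [-0.002, -0.0, -1.0]]
force: [0.4, -0.6, -1.3]
opening: 0.434
grasp_force: 29.9
```

Call:
step_arm(
  steps=[
    [0,0,0,0,0,0,1],
    [0,0,0,0,0,0,1],
    [0,0,0,0,0,0,1],
  ],
)

```text
time_s: 26.03
position: [0.3945, -0.027, 0.1034]
tcp_rot: [[-0.999, 0.05, 0.003], [0.05, 0.999, -0.001], [-0.003, -0.001, -1.0]]
force: [0.8, 0.3, -1.9]
opening: 0.436
grasp_force: 29.9
```

```bash
python3 - <<'E'
from h import *
plan(sw(-.066,0,.088));print(SEAT)
c=capture('side')
cv2.imwrite('pics/j.png',cv2.resize(c['image'][100:260,170:330,::-1],None,fx=3.6,fy=3.6,interpolation=cv2.INTER_CUBIC))
E
```

```text
row [0.001, -0.003, 0.051] [-0.001, 0.004, 0.001] rows 0.3689839077575473 0.02705470073990288
[ 0.46   -0.0312  0.    ]
```

View pics/j.png

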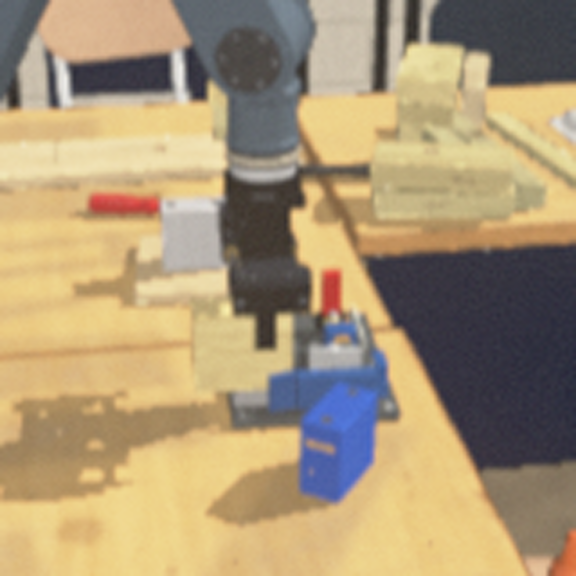

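The master stands upright on the plywood at (190,235). The block is held in front of the comparator at (240,345). I'll lower it to the plate.

Call:
step_arm(
  steps=[
    [0,-0.003,0.02,0,0.003,0.001,1],
    [0,-0.003,0.04,0,0.003,0.001,1],
    [0,-0.003,0.045,0,0.003,0.001,1],
    [0,-0.003,0.047,0,0.003,0.001,1],
    [0,-0.003,0.05,0,0.003,0.001,1],
    [0,-0.003,0.05,0,0.003,0.001,1],
  ],
)

```text
time_s: 26.58
position: [0.3937, -0.0276, 0.0873]
tcp_rot: [[-0.999, 0.051, -0.002], [0.051, 0.999, 0.0], [0.002, 0.0, -1.0]]
force: [-0.6, 0.2, -1.9]
opening: 0.434
grasp_force: 29.9
```

Call:
step_arm(
  steps=[
    [-0.015,0,-0.001,0,0,0,1],
    [-0.03,0,-0.001,0,0,0,1],
    [-0.045,0,-0.001,0,0,0,1],
    [-0.06,0,-0.001,0,0,0,1],
    [-0.075,0,-0.001,0,0,0,1],
    [-0.09,0,-0.001,0,0,0,1],
    [-0.1,0,-0.001,0,0,0,1],
    [-0.1,0,-0.001,0,0,0,1],
  ],
)

```text
time_s: 27.25
position: [0.425, -0.0295, 0.0877]
tcp_rot: [[-0.999, 0.051, -0.0], [0.051, 0.999, -0.0], [0.0, -0.0, -1.0]]
force: [-0.1, 0.6, -2.3]
opening: 0.436
grasp_force: 29.9
```

```bash
cat > q.py <<'E'
from h import *
s=read_state();d=np.array(s["position"])-SEAT
print("seat xyz mm",np.round([d@EX*1e3,d@EY*1e3,d[2]*1e3],2),"yaw",np.degrees(np.arctan2(-s["tcp_rot"][0][1],s["tcp_rot"][1][1])),s["force"],s["moment"])
E
python3 q.py
```

```text
seat xyz mm [-35.05  -0.1   87.74] yaw -2.915552867606069 [-0.13029215  0.6373543  -2.31466281] [-0.00808631 -0.02770739 -0.01293516]
```

Call:
step_arm(
  steps=[
    [-0.01,0,0,0,0,0,1],
    [-0.02,0,0,0,0,0,1],
    [-0.03,0,0,0,0,0,1],
    [-0.04,0,0,0,0,0,1],
    [-0.05,0,0,0,0,0,1],
    [-0.06,0,0,0,0,0,1],
    [-0.06,0,0,0,0,0,1],
  ],
)

```text
time_s: 27.83
position: [0.4393, -0.0305, 0.0874]
tcp_rot: [[-0.999, 0.049, -0.008], [0.049, 0.999, 0.0], [0.008, -0.0, -1.0]]
force: [-5.9, -6.0, 0.1]
opening: 0.434
grasp_force: 29.9
```

```bash
python3 q.py
```

```text
seat xyz mm [-20.67  -0.37  87.41] yaw -2.834373134777988 [-5.91690217 -6.00779379  0.06384672] [-1.21913837  1.05183407 -0.12232022]
```

Call:
step_arm(
  steps=[
    [-0.005,0,0,0,0,0,1],
    [-0.015,0,0,0,0,0,1],
    [-0.025,0,0,0,0,0,1],
    [-0.035,0,0,0,0,0,1],
    [-0.045,0,0,0,0,0,1],
    [-0.05,0,0,0,0,0,1],
    [-0.05,0,0,0,0,0,1],
  ],
)

```text
time_s: 28.42
position: [0.4576, -0.0323, 0.0877]
tcp_rot: [[-0.999, 0.05, -0.001], [0.05, 0.999, -0.002], [0.0, -0.002, -1.0]]
force: [-0.3, -6.3, -3.3]
opening: 0.433
grasp_force: 29.9
```

```bash
python3 q.py
```

```text
seat xyz mm [-2.36 -1.27 87.7 ] yaw -2.863372804291478 [-0.31573671 -6.31660078 -3.32483624] [-1.29225081  0.18698504 -0.06318275]
```

Call:
step_arm(
  steps=[
    [-0.008,0.001,0,0,0,0,1],
    [-0.016,0.001,0,0,0,0,1],
    [-0.024,0.001,0,0,0,0,1],
    [-0.032,0.001,0,0,0,0,1],
    [-0.04,0.001,0,0,0,0,1],
    [-0.047,0.001,0,0,0,0,1],
    [-0.05,0.001,0,0,0,0,1],
    [-0.05,0.001,0,0,0,0,1],
  ],
)

```text
time_s: 29.08
position: [0.4722, -0.0329, 0.0876]
tcp_rot: [[-0.999, 0.049, -0.001], [0.049, 0.999, -0.002], [0.001, -0.002, -1.0]]
force: [-1.0, -5.8, -2.0]
opening: 0.434
grasp_force: 29.9
```

```bash
python3 q.py
```

```text
seat xyz mm [12.25 -1.04 87.62] yaw -2.827870171076612 [-0.97776645 -5.84656506 -2.04519644] [-1.32976038  0.16907727 -0.00837912]
```

Call:
step_arm(
  steps=[
    [-0.003,0,0,0,0,0,1],
    [-0.006,0,0,0,0,0,1],
    [-0.009,0,0,0,0,0,1],
    [-0.01,0,0,0,0,0,1],
    [-0.01,0,0,0,0,0,1],
  ],
)

```text
time_s: 29.5
position: [0.4748, -0.033, 0.0876]
tcp_rot: [[-0.999, 0.049, -0.002], [0.049, 0.999, -0.002], [0.002, -0.002, -1.0]]
force: [-1.4, -5.9, -1.6]
opening: 0.436
grasp_force: 29.9
```

Call:
step_arm(
  steps=[
    [-0.002,0,0,0,0,0,1],
    [-0.003,0,0,0,0,0,1],
    [-0.003,0,0,0,0,0,1],
  ],
)

```text
time_s: 29.75
position: [0.4756, -0.033, 0.0876]
tcp_rot: [[-0.999, 0.049, -0.002], [0.049, 0.999, -0.002], [0.002, -0.002, -1.0]]
force: [-2.2, -7.4, -2.2]
opening: 0.431
grasp_force: 29.9
```

Call:
step_arm(
  steps=[
    [-0.001,0,0,0,0,0,1],
    [-0.002,0,0,0,0,0,1],
    [-0.003,0,0,0,0,0,1],
    [-0.003,0,0,0,0,0,1],
  ],
)

```text
time_s: 30.08
position: [0.4765, -0.0331, 0.0876]
tcp_rot: [[-0.999, 0.049, -0.002], [0.049, 0.999, -0.002], [0.002, -0.002, -1.0]]
force: [-1.9, -6.8, -1.4]
opening: 0.436
grasp_force: 29.9
```

Call:
step_arm(
  steps=[
    [-0.001,0,0,0,0,0,1],
    [-0.002,0,0,0,0,0,1],
    [-0.003,0,0,0,0,0,1],
    [-0.004,0,0,0,0,0,1],
    [-0.004,0,0,0,0,0,1],
  ],
)

```text
time_s: 30.5
position: [0.4777, -0.0332, 0.0876]
tcp_rot: [[-0.999, 0.049, -0.002], [0.049, 0.999, -0.002], [0.002, -0.002, -1.0]]
force: [-2.6, -6.2, -1.4]
opening: 0.436
grasp_force: 29.9
```

Call:
step_arm(
  steps=[
    [-0.001,0,0,0,0,0,1],
    [-0.002,0,0,0,0,0,1],
    [-0.003,0,0,0,0,0,1],
    [-0.0045,0,0,0,0,0,1],
    [-0.0045,0,0,0,0,0,1],
  ],
)

```text
time_s: 30.92
position: [0.4791, -0.0332, 0.0876]
tcp_rot: [[-0.999, 0.049, -0.002], [0.049, 0.999, -0.002], [0.002, -0.002, -1.0]]
force: [-2.5, -5.9, -1.5]
opening: 0.433
grasp_force: 29.9
```

Call:
step_arm(
  steps=[
    [-0.001,0,0,0,0,0,1],
    [-0.002,0,0,0,0,0,1],
    [-0.003,0,0,0,0,0,1],
    [-0.0045,0,0,0,0,0,1],
    [-0.0045,0,0,0,0,0,1],
  ],
)

```text
time_s: 31.33
position: [0.4798, -0.0333, 0.0875]
tcp_rot: [[-0.999, 0.049, -0.004], [0.049, 0.999, -0.002], [0.003, -0.002, -1.0]]
force: [-3.1, -7.3, -0.5]
opening: 0.427
grasp_force: 29.9
```

Call:
step_arm(
  steps=[
    [-0.001,0,0,0,0,0,1],
    [-0.002,0,0,0,0,0,1],
    [-0.003,0,0,0,0,0,1],
    [-0.003,0,0,0,0,0,1],
  ],
)

```text
time_s: 31.67
position: [0.4799, -0.0332, 0.0875]
tcp_rot: [[-0.999, 0.049, -0.005], [0.049, 0.999, -0.002], [0.005, -0.002, -1.0]]
force: [-3.4, -7.7, 0.9]
opening: 0.436
grasp_force: 29.9
```

Home on the stop: the TCP no longer advances. I'll relieve the push, release and rise.

Call:
step_arm(
  steps=[
    [0.003,0,0,0,0,0,1],
    [0.003,0,0,0,0,0,1],
    [0.003,0,0,0,0,0,-0.3],
    [0.003,0,0,0,0,0,-0.3],
    [0.003,0,0,0,0,0,-0.3],
    [0.003,0,0,0,0,0,-0.3],
    [0.003,0,0,0,0,0,-0.3],
  ],
)

```text
time_s: 32.25
position: [0.4807, -0.0317, 0.0877]
tcp_rot: [[-0.999, 0.051, -0.001], [0.051, 0.999, 0.0], [0.001, 0.0, -1.0]]
force: [-0.2, -0.4, 0.8]
opening: 0.633
grasp_force: 0.0
```

Call:
step_arm(
  steps=[
    [0,0,-0.03,0,0,0,-0.3],
    [0,0,-0.1,0,0,0,-0.3],
    [0,0,-0.2,0,0,0,-0.3],
    [0,0,-0.32,0,0,0,-0.3],
    [0,0,-0.44,0,0,0,-0.3],
    [0,0,-0.5,0,0,0,-0.3],
    [0.3,0,-0.6,0,0,0,-0.3],
    [0.3,0,-0.6,0,0,0,-0.3],
  ],
)

```text
time_s: 32.92
position: [0.4028, -0.0282, 0.266]
tcp_rot: [[-0.999, 0.05, 0.003], [0.05, 0.999, -0.001], [-0.003, -0.001, -1.0]]
force: [-1.0, -1.4, 0.4]
opening: 0.651
grasp_force: 0.0
```

```bash
python3 - <<'E'
from h import *
np.set_printoptions(precision=4,suppress=True)
c=capture("side");im=c["image"]
# predicted corners of seated block vs nearby edges: overlay-free numeric check: wood mask extents
hsv=cv2.cvtColor(im,cv2.COLOR_RGB2HSV)
P={n:np.round(proj(c,sw(x,y,z)),1).tolist() for n,x,y,z in[("topfrontR",-.05,-.021,.101),("topbackR",.05,-.021,.101),("topfrontL",-.05,.017,.101),("topbackL",.05,.017,.101),("jawtop0",-.032,-.021,.052),("jawtop1",.05,-.021,.052)]}
print(P)
u0,v0=P["topfrontR"];u1,v1=P["topbackR"]
for dv in(6,10):
    v=int(round((v0+v1)/2+dv));print(v,"cols",int(u0)-6,[tuple(int(t) for t in im[v,u]) for u in list(range(int(u0)-6,int(u0)+6))],"back",int(u1)-6,[tuple(int(t) for t in im[v,u]) for u in range(int(u1)-6,int(u1)+6)])
E
```

```text
{'topfrontR': [247.5, 190.9], 'topbackR': [275.1, 189.5], 'topfrontL': [246.4, 186.1], 'topbackL': [273.3, 184.8], 'jawtop0': [252.4, 202.5], 'jawtop1': [274.5, 201.4]}
196 cols 241 [(105, 103, 96), (103, 100, 96), (103, 99, 96), (105, 104, 97), (113, 108, 102), (141, 130, 105), (186, 167, 120), (210, 188, 133), (214, 191, 132), (213, 190, 133), (216, 195, 136), (216, 193, 136)] back 269 [(208, 185, 128), (210, 187, 132), (210, 186, 131), (208, 186, 129), (207, 185, 129), (209, 188, 142), (212, 182, 137), (224, 190, 139), (232, 199, 132), (233, 201, 131), (233, 200, 129), (233, 199, 129)]
200 cols 241 [(116, 116, 110), (118, 115, 109), (116, 115, 109), (114, 113, 108), (121, 116, 107), (147, 133, 103), (188, 168, 120), (214, 193, 136), (220, 200, 141), (219, 198, 140), (216, 193, 136), (214, 190, 133)] back 269 [(213, 190, 136), (216, 193, 137), (214, 191, 138), (215, 192, 139), (203, 183, 139), (157, 156, 154), (98, 123, 170), (95, 120, 174), (163, 150, 160), (230, 195, 138), (235, 201, 128), (234, 202, 130)]
```

```bash
python3 -c "
from rig import *
print(hand_in())"
```

```text
the job is handed in; nothing more can be done
None
```

I handed the job in with every step done, but `hand_in()` returned no verdict: the marker was zeroed at about 2.5 N, the master stands upright on the plywood square, and the wooden block is home on the stop with everything let go; that it lies flat on the jaw I inferred from the tool's readings and one last side image rather than measured.

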